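# Index a dish carousel to the viewing port with the light shut off

## Task

Close the light shutter of the dish changer (swing its lever home to the end stop nearest the robot), then turn the carousel by its hub bar exactly one station, in whichever direction brings the large plain Petri dish to the viewing port, until it rests in its detent. With the dish there, set the lever to half open, in line with the middle rib of its scale. Keep the shutter closed while the carousel turns, leave all dishes sitting in their nests and do not disturb the other things on the table.

Things in the scene. Friction and masses are not known exactly. Their poses are not given: they have to be found in the camera images.
- dish_changer: fixed white housing of the dish changer, origin on the table under the carousel's axis, z up. A round foot (218 mm) carries the carousel; a console 176 mm (x) by 152 mm (y), 50 mm high, joins it on its -y side (centre at y = -194 mm) and carries the shutter lever. Its front (-x) faces the robot.
- carousel (a joint): turn of the six-station aluminium carousel about dish_changer's z axis, rad, + anticlockwise from above, 0 at the start; stations 1.047 rad apart, each with a spring detent (0.35 N m to leave it, pulls in over the last 25 degrees). Disc 228 mm across, deck 50 mm over the table, six round nests with 6 mm rims on a circle of 75 mm radius
- carousel_bar (a point): centre of the black bar on top of the carousel's hub, by which it is turned: 84 mm long (along this point's y), 14 mm thick (along x), 34 mm high, its top 129 mm over the table, its underside 95 mm over the table, on the carousel's axis; it turns with the carousel
- port (a point): the viewing port: the fixed place, 75 mm from the carousel's axis on the side of the console and at the height of the deck, where the centre of a nest stands; marked by two upright steel posts (10 mm thick, 74 mm apart, 20 mm high) and a dark pointer between them on the console
- petri_dish: large plain Petri dish, 60 mm across and 14 mm high, lying loose in a nest next to the port, on one side or the other; origin at the centre of its underside
- small_dish_a: small dish (40 mm across) in a grey adapter disc 60 mm across, 18 mm high in all, loose in the other nest next to the port; origin at the centre of its underside
- small_dish_b: another such small dish in its adapter, in the nest at the port at the start
- small_dish_c: another such small dish in its adapter, in the nest across from the port at the start
- shutter_lever (a joint): angle of the shutter lever about the upright axis through lever_pivot, rad: 0 = closed, at the end stop nearest the robot (first rib of the scale), 0.6 = half open, at the middle (wider) rib, 1.2 = fully open, at the other end stop; + is clockwise seen from above. Stiff: it stays where it is left (0.07 N m).
- lever_pivot (a point): pivot of the shutter lever on the console's top, 50 mm over the table; axes as dish_changer. At 0.6 rad the lever points along this point's +y (to the carousel's axis), at 0 it is turned 0.6 rad towards -x
- lever_knob (a point): centre of the upright round black knob on the lever's end: 20 mm in diameter, gripped at 73 to 105 mm over the table, top at 109 mm, 75 mm from the pivot; this point is 89 mm over the table
- objective_can: bystander: black screw can 41 mm across, 68 mm high, loose
- lab_timer: bystander: white timer 32x66x62 mm, loose
Mind the look-alikes: they are no part of the job. Leave any orange look-alike of the petri_dish alone.

How it is judged:
On the way, in this order (a step that is already met when the one before it is completed fails the run):
1. the shutter lever is closed, home at its stop (within 0.1 rad), the carousel still in its first station (value of joint shutter_lever below 0.1 rad and value of joint carousel between -0.15 and 0.15 rad), for 0.2 s.
2. the carousel is indexed one station, the Petri dish at the port (within 12 mm), the shutter still closed ((value of joint carousel between 0.98 and 1.115 rad or value of joint carousel between -1.115 and -0.98 rad) and horizontal distance between petri_dish and port below 0.012 m and value of joint shutter_lever below 0.15 rad), for 0.2 s.
At the end, for the whole second after the job is handed in: The carousel rests one station from where it started (1.047 rad within about 0.067 rad), the Petri dish's centre within 12 mm of the port, the lever at half open (0.6 rad within 0.12 rad), both at rest, and all four dishes lie flat (within 0.08 rad) on the deck in their nests (height within 4 mm) ((value of joint carousel between 0.98 and 1.115 rad or value of joint carousel between -1.115 and -0.98 rad) and horizontal distance between petri_dish and port below 0.012 m and value of joint shutter_lever between 0.48 and 0.72 rad and velocity of joint carousel between -0.05 and 0.05 rad/s and velocity of joint shutter_lever between -0.05 and 0.05 rad/s and angle between each of petri_dish, small_dish_a, small_dish_b, small_dish_c's own z axis and vertical below 0.08 rad and height (world z) of petri_dish between 0.046 and 0.054 m and height (world z) of small_dish_a between 0.046 and 0.054 m and height (world z) of small_dish_b between 0.046 and 0.054 m and height (world z) of small_dish_c between 0.046 and 0.054 m); the robot touches nothing.
It fails at once if the carousel is turned away from a station with the shutter more than 0.2 rad open (value of joint shutter_lever above 0.2 rad and (value of joint carousel between 0.25 and 0.85 rad or value of joint carousel between -0.85 and -0.25 rad)).
It fails at once if a dish is lifted out of its nest or tipped (height (world z) of any of petri_dish, small_dish_a, small_dish_b, small_dish_c above 0.062 m or angle between any of petri_dish, small_dish_a, small_dish_b, small_dish_c's own z axis and vertical above 0.25 rad).
It fails at once if a bystander is moved more than 20 mm (distance of any of objective_can, lab_timer from where it was at the start of the episode above 0.02 m).
It also fails if it takes over 61 s, if anything falls off the work surface, if the arm or the gripper's body presses on something with over 40 N, if the wrist force passes 120 N, or if a joint passes its speed limit or range.

## Robot

A 6-joint arm with a two-finger parallel gripper is mounted at the origin on a cart in front of the work surface, level with it; the furniture and walls round the work are solid. World frame = base frame: x ahead of the robot, y to its left, z up, the work surface at z = 0. Lengths are in m, angles in rad, forces in N, time in s.
With the tool pointing down it reaches from about 0.35 to 0.875 m from the base axis. Payload 4.2 kg.
Tool frame: the origin (TCP) lies between the finger pads; the fingertips stand 19 mm ahead of it and the grasp point (between the pads) is the TCP; z points along the fingers, y is the direction in which the jaws open and shut (so a half turn about z gives the same grasp; the last joint's range is limited). The gripper opens to 87 mm and grips with 3 to 60 N. Pads are 19 mm wide; open, the fingers measure 117 mm over their backs; the gripper's body (75 mm by 190 mm) begins 51 mm behind the grasp point.
Start: joints at [-0.883, 0.385, 0.008, 0, -1.194, -0.259], TCP at [0.26, -0.568, 0.242] pointing down, gripper open.
Joint ranges: [-3.14, 3.14], [-1.21, 2.06], [-1.07, 1.41], [-3.16, 2.05], [-2.99, -0.16], [-3.1, 3.1]. Speed limits (rad/s): [2.79, 2.79, 3.14, 3.14, 3.14, 3.14].

## Interface

Orientations are given as a unit quaternion [x, y, z, w].
In Python, from cell import arm, vision, job gives the robot as it stands.
- The arm moves only by the tool carry_out, never from a script. Its argument "series" is a list of rows, each an object of numbers: "x", "y", "z": the shift along the world's x, y, z in m; "wx", "wy", "wz": the turn, a rotation vector about the world's x, y, z in degrees; "grip": the opening, from -1 (shut) to 1 (fully open). A call has 1 to 12 rows; each row is the pose to reach, as a shift and turn from the pose measured when the call began; what a row does not reach only later rows make up. A row lasts 1/10 s, in which the tool goes at most 50 mm and 8.59 degrees, less where a joint would pass 70% of its speed; a pose out of reach is approached as far as the arm can. A call with a gripper value outside its range is refused whole. The fingers move at their own pace and stop on an object; "newtons" is the grip in N (left out, the last holds). Time passes only in rows, so rows that repeat a pose let the fingers close. It gives the time, the measured TCP pose, the force and the opening at its end, in the units of the state.
- arm.observe(): the state, without advancing time (a new reading comes with each control period).
- vision.capture(name): name is "scene" or "side" or "wrist"; returns (picture, depth): 384x512x3 uint8, red, green, blue; 384x512 float32, m along the optical axis (not along the pixel's ray), 0 where there is no reading.
- vision.camera_model(name): a dict with "fx", "fy", "cx", "cy" (pixels), "k1" (the pictures are not rectified: a ray, as slopes to the right and down, at radius r is drawn at 1 + k1 r^2 times it, then the intrinsics apply), "world_to_cam" (4x4, takes a point from world to camera coordinates); the wrist camera has in their place "T_tool_cam" (4x4, takes a point from camera to tool coordinates, whose origin is the TCP and whose axes are the flange's). Camera axes: x right, y down, z forward; pixel columns grow to the right and rows downward; lengths in m; the calibration is good to about 2 mm. A picture is of the moment at which its call begins: read the wrist's pose just before it. camera_model takes no time and is no camera call.
- job.hand_in(): hands the job in, once; it reports no verdict.
The state is a dict: "time_s": time; "joints": joint angles; "qvel": joint speeds; "tau": joint torques, N m; "position": TCP position; "ee_rot": TCP orientation; "ft_force": force on the tool from outside, world axes, zero at the start; "moment": the same for the moment, N m; "finger_gap": finger opening in m.
Only numpy, scipy, OpenCV 4.12 (cv2) and the standard library are available. Lean on these libraries where they do the work, as an engineer would, in place of code of your own. Each camera call takes 0.05 s, during which the arm holds its last target. There are 200 camera calls.

## Working session

There is one attempt and no reset: what is moved stays moved. The work goes in short steps, Python scripts to look and compute and a tool call to move; the robot and the scene stay as the last step left them, time stands still between calls to the robot, and variables do not carry over. Pictures are saved under pics/ and viewed, about 8 in all and at most 12, crops included, and the job is handed in when it is done.

Besides the shell and the picture viewer there is one more tool, called after "Emit:" as a command line: name --argument value ..., lists and objects as JSON in quotes. carry_out: Moves the arm, as the interface text tells. Its arguments: {"type":"object","properties":{"series":{"type":"array"},"newtons":{"type":"number"}},"required":["series"]}

```bash
mkdir -p pics
cat > h.py <<'E'
import numpy as np, cv2
from cell import arm, vision, job
def pts(name, depth):
    """world point per pixel from depth for fixed cams"""
    m=vision.camera_model(name); h,w=depth.shape
    K=np.array([[m['fx'],0,m['cx']],[0,m['fy'],m['cy']],[0,0,1.]])
    v,u=np.mgrid[:h,:w]
    n=cv2.undistortPoints(np.stack([u,v],-1).reshape(-1,1,2).astype(np.float64),K,np.array([m['k1'],0,0,0.])).reshape(h,w,2)
    pc=np.dstack([n*depth[...,None],depth])
    T=np.linalg.inv(m['world_to_cam']) if 'world_to_cam' in m else None
    return pc@T[:3,:3].T+T[:3,3]
E
python3 - <<'E'
from h import *
s=arm.observe(); print(s)
for n in ('scene','side'):
    p,d=vision.capture(n); np.savez(n+'0.npz',p=p,d=d)
    cv2.imwrite(f'pics/{n}0.png',cv2.resize(p[...,::-1],(800,600),interpolation=cv2.INTER_CUBIC))
    print(n,vision.camera_model(n),(d>0).mean())
print(vision.camera_model('wrist'))
E
```

```text
{'time_s': 0.0, 'joints': array([-8.83408897e-01,  3.85555989e-01,  6.61002020e-03, -4.69830017e-04,
       -1.19403136e+00, -2.58621244e-01]), 'qvel': array([-0.00071989, -0.00241509, -0.00057321,  0.00099666, -0.000306  ,
       -0.00163785]), 'tau': array([ 1.92990578e-04, -3.90667069e+01,  1.87407911e+01,  4.21994314e+00,
        1.10474924e-02, -1.91772474e-04]), 'position': array([ 0.25962428, -0.56789324,  0.24045807]), 'ee_rot': array([-2.12659869e-01,  9.77125654e-01,  1.07023494e-03, -3.02420256e-04]), 'ft_force': array([-0.03314166,  0.07267064, -0.90653916]), 'moment': array([0.00925657, 0.00631617, 0.01329883]), 'finger_gap': 0.08708597478531639}
scene {'fx': 487.8770822322459, 'fy': 487.8770822322459, 'cx': 251.21952763348736, 'cy': 185.96406292983218, 'k1': -0.11865057149255928, 'world_to_cam': array([[ 0.64064552, -0.767815  , -0.00578238, -0.53458297],
       [-0.30575089, -0.24818844, -0.9191947 ,  0.21688733],
       [ 0.70433636,  0.59064593, -0.39376094,  0.82542055],
       [ 0.        ,  0.        ,  0.        ,  1.        ]])} 0.9955596923828125
side {'fx': 36
[... 189 characters left out ...]
34155216],
       [-0.27200138,  0.43688892, -0.85740499,  0.3243937 ],
       [ 0.46420914, -0.72090108, -0.51459839,  0.49615508],
       [ 0.        ,  0.        ,  0.        ,  1.        ]])} 0.9958852132161459
{'fx': 267.2771524389727, 'fy': 267.2771524389727, 'cx': 252.7961250388321, 'cy': 190.6933225482351, 'k1': -0.004874435851296673, 'T_tool_cam': array([[ 8.04350026e-04, -9.57484058e-01, -2.88485063e-01,
         8.00655446e-02],
       [ 9.99999565e-01,  6.34074064e-04,  6.83688320e-04,
        -1.57607874e-04],
       [-4.71699771e-04, -2.88485487e-01,  9.57484152e-01,
        -1.44550410e-01],
       [ 0.00000000e+00,  0.00000000e+00,  0.00000000e+00,
         1.00000000e+00]])}
```

View pics/scene0.png

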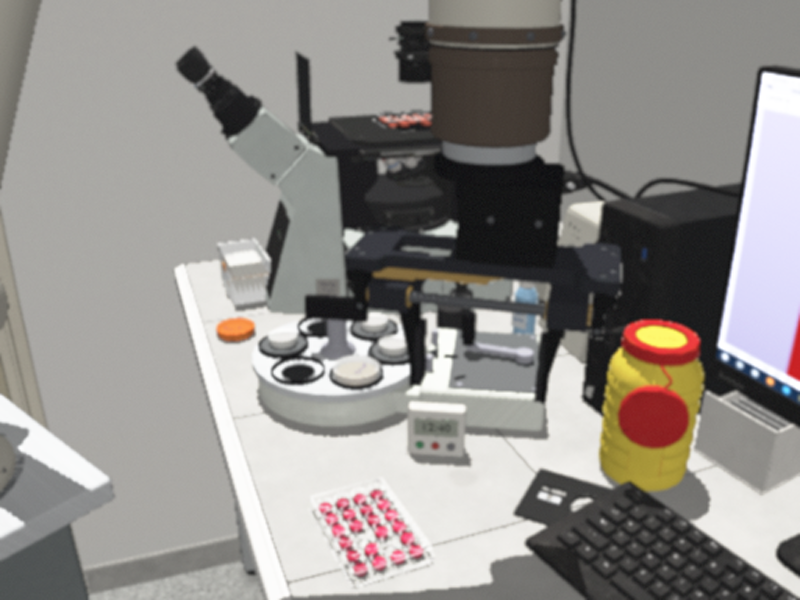

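View pics/side0.png

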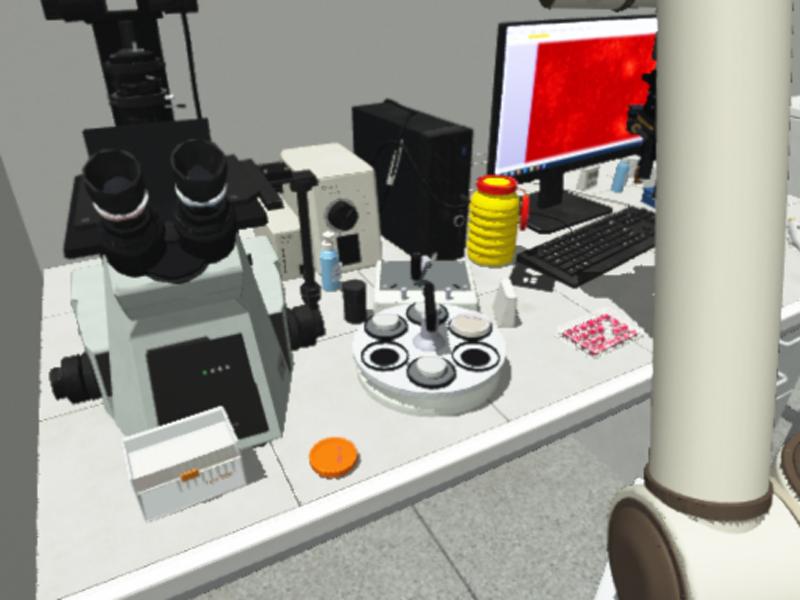

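The side view shows the carousel at about (428,345), with the console behind it and the lever knob at about (418,265). The plain Petri dish is at (470,327). The small dishes are at (385,322), (428,313, at the port) and (430,368). The orange look-alike lies on the table at (333,457) and I'll leave it alone. Next I measure and confirm with a crop.

```bash
cat > m.py <<'E'
from h import *
from scipy.optimize import least_squares
z=np.load('side0.npz'); p,d=z['p'],z['d']; P=pts('side',d)
x0,x1,y0,y1=215,350,145,270
cv2.imwrite('pics/side_crop.png',cv2.resize(p[y0:y1,x0:x1,::-1],None,fx=5.9,fy=4.8,interpolation=cv2.INTER_CUBIC))
hsv=cv2.cvtColor(p,cv2.COLOR_RGB2HSV)
print('table z',P[235,300],P[260,300])
# deck
C=P[220,275]; print('deck pix',C)
near=np.zeros(d.shape,bool); near[y0:y1,x0:x1]=1
dk=near&(abs(P[...,2]-.05)<.006)&(hsv[...,2]>120); 
bar=near&(P[...,2]>.1)&(P[...,2]<.135)&(hsv[...,2]<90)
n,l,st,ce=cv2.connectedComponentsWithStats(bar.astype(np.uint8))
for i in range(1,n):
    if st[i,4]>8:
        q=P[l==i]; print('dark high',st[i],np.median(q,0),q.min(0),q.max(0))
# topdown map from both cams 1mm/px
H=np.full((500,500),-1.); I=np.zeros((500,500,3),np.uint8)
ox,oy=.3,-.85
for nme in('side',):
    z=np.load(nme+'0.npz');p=z['p'];P=pts(nme,z['d'])
    i=((P[...,0]-ox)*1000).astype(int);j=((P[...,1]-oy)*1000).astype(int)
    ok=(i>=0)&(i<500)&(j>=0)&(j<500)&(P[...,2]<.2)&(P[...,2]>-.02)
    for a,b,h,c in zip(i[ok],j[ok],P[...,2][ok],p[ok]):
        for da in(-1,0,1):
            for db in(-1,0,1):
                A,B=499-min(max(a+da,0),499),499-min(max(b+db,0),499)
                if h>H[A,B]:H[A,B]=h;I[A,B]=c
hm=cv2.applyColorMap(np.clip(H/.13*255,0,255).astype(np.uint8),cv2.COLORMAP_JET)
cv2.imwrite('pics/top.png',cv2.resize(I[...,::-1],(600,600)))
E
python3 m.py
```

```text
table z [ 0.38838905 -0.17745583  0.05525857] [ 0.37500417 -0.15732606  0.00584146]
deck pix [ 0.45873023 -0.19331197  0.05864378]
dark high [215 145  11   3  25] [ 0.74171309 -0.37068393  0.10920259] [ 0.73281256 -0.38331606  0.10067681] [ 0.76491441 -0.35998285  0.11400718]
dark high [263 162   7   6  34] [ 0.57074009 -0.34302315  0.10583471] [ 0.56133219 -0.35615126  0.10005793] [ 0.57835757 -0.33762663  0.10847085]
dark high [272 181   8  30 191] [ 0.45672694 -0.18622845  0.12568409] [ 0.44240457 -0.24186011  0.10053626] [ 0.49308213 -0.17104379  0.12925154]
```

View pics/side_crop.png

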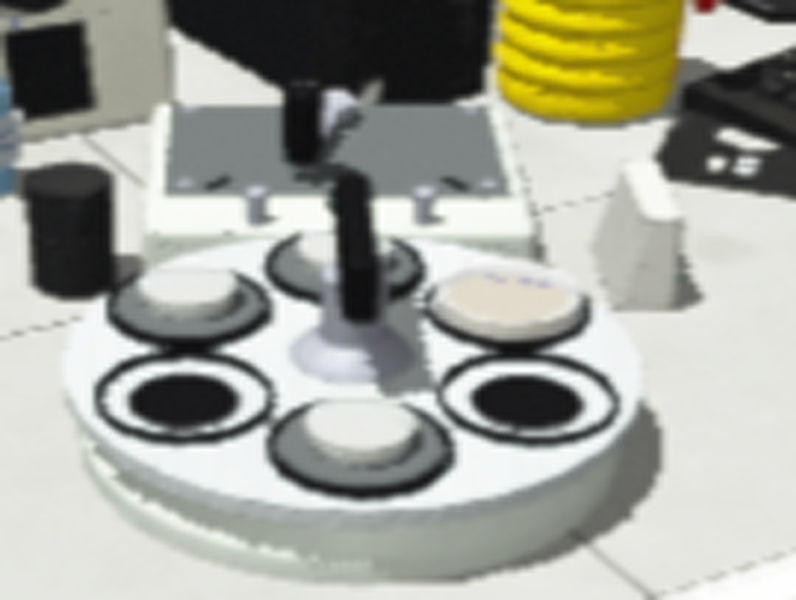

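View pics/top.png

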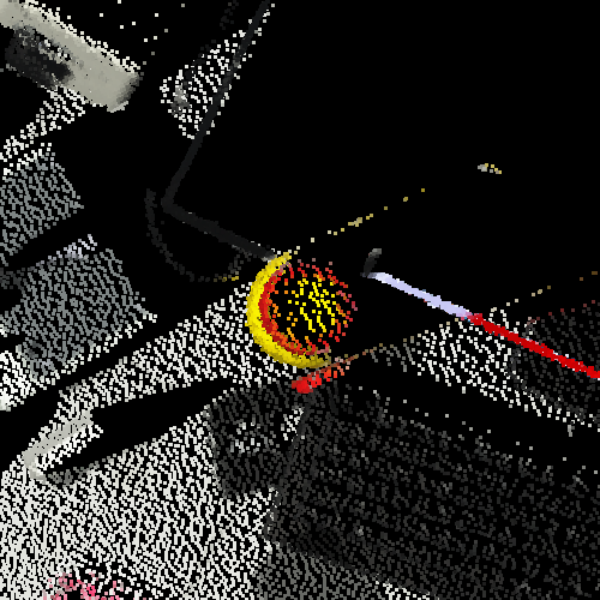

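The crop confirms the target. The plain beige dish at crop (510,305) has no grey adapter, so it is the petri_dish and it sits on the timer side. The grey-adapter dishes are at crop (190,300), (345,265) and (362,445). The knob is at crop (301,125), on the far side from the robot. Now rays onto known heights.

```bash
cat >> h.py <<'E'
def ray(name,u,v,z):
    m=vision.camera_model(name)
    K=np.array([[m['fx'],0,m['cx']],[0,m['fy'],m['cy']],[0,0,1.]])
    n=cv2.undistortPoints(np.array([[[u,v]]],float),K,np.array([m['k1'],0,0,0.])).ravel()
    T=np.linalg.inv(m['world_to_cam']); r=T[:3,:3]@np.r_[n,1]; o=T[:3,3]
    return (o+r*(z-o[2])/r[2])
E
python3 - <<'E'
from h import *
R=lambda x,y,z: ray('side',215+x/5.9-.4,145+y/4.8-.4,z)[:2].round(4)
for n,a in dict(postL=(258,190,.07),postR=(427,192,.07),knobtop=(301,88,.109),knobfront=(303,165,.073),nestL=(184,399,.05),nestR=(528,400,.05),nestF=(362,450,.056),petri=(513,295,.064),bar_near=(358,262,.112),bartopfar=(352,172,.129),bartopnear=(362,262,.129),cBL=(163,103,.05),cBR=(492,104,.05),cFL=(145,236,.05),cFR=(533,236,.05),can=(68,180,.068),boss=(340,110,.06)).items(): print(n,R(*a))
z=np.load('side0.npz');p,d=z['p'],z['d'];P=pts('side',d)
hsv=cv2.cvtColor(p,cv2.COLOR_RGB2HSV)
y=(hsv[...,0]>22)&(hsv[...,0]<35)&(hsv[...,1]>180); y[:, :290]=0
q=P[y]; print('bottle',np.percentile(q,[2,98],axis=0))
q=P[(hsv[...,2]<60)&(P[...,2]>.02)&(P[...,2]<.3)&(P[...,0]>.6)&(P[...,1]<-.3)]; print('pc',np.percentile(q,[2,50,98],axis=0))
q=P[(abs(P[...,0]-.55)<.2)&(abs(P[...,1]+.4)<.12)&(P[...,2]>.06)]; print(len(q))
z=np.load('scene0.npz');Q=pts('scene',z['d'])
for u,v in((340,308),(355,308),(300,350),(230,308),(335,352)): print('scene',u,v,Q[int(v*.64),int(u*.64)])
E
```

```text
postL [ 0.5652 -0.2957]
postR [ 0.5013 -0.3329]
knobtop [ 0.5723 -0.3439]
knobfront [ 0.5598 -0.3254]
nestL [ 0.5054 -0.1435]
nestR [ 0.3944 -0.2118]
nestF [ 0.4262 -0.1392]
petri [ 0.4294 -0.2697]
bar_near [ 0.4614 -0.196 ]
bartopfar [ 0.49   -0.2417]
bartopnear [ 0.4475 -0.1729]
cBL [ 0.6796 -0.3924]
cBR [ 0.5391 -0.4781]
cFL [ 0.5994 -0.2569]
cFR [ 0.4553 -0.3466]
can [ 0.6446 -0.2634]
boss [ 0.5903 -0.4138]
bottle [[ 0.49603161 -0.61758136  0.00917641]
 [ 0.57976081 -0.55864086  0.16430196]]
pc [[ 0.6022346  -0.63322     0.03049522]
 [ 0.69621697 -0.52376648  0.17316854]
 [ 0.87810798 -0.36899019  0.27126282]]
3437
scene 340 308 [ 0.46617185 -0.21865994  0.11582316]
scene 355 308 [ 0.18969787 -0.50498473  0.29580467]
scene 300 350 [ 0.43181784 -0.17736993  0.05491237]
scene 230 308 [5.32807568e-01 1.00865419e-01 3.08542158e-04]
scene 335 352 [ 0.45342905 -0.2196126   0.05792879]
```

Emit:
carry_out --series '[{"x": 0.04, "y": 0.028}, {"x": 0.08, "y": 0.056}, {"x": 0.12, "y": 0.084}, {"x": 0.16, "y": 0.112}, {"x": 0.2, "y": 0.14}, {"x": 0.24, "y": 0.17}, {"x": 0.28, "y": 0.2}, {"x": 0.3, "y": 0.214}, {"x": 0.3, "y": 0.214}, {"x": 0.3, "y": 0.214}]'

```text
invalid input at $.series[0]: expected keys x, y, z, wx, wy, wz, grip
```

```bash
cat >> h.py <<'E'
from scipy.spatial.transform import Rotation as Ro
def wrist(tag):
    s=arm.observe(); p,d=vision.capture('wrist')
    T=np.eye(4);T[:3,:3]=Ro.from_quat(s['ee_rot']).as_matrix();T[:3,3]=s['position']
    np.savez(tag+'.npz',p=p,d=d,T=T@vision.camera_model('wrist')['T_tool_cam'])
    cv2.imwrite(f'pics/{tag}.png',cv2.resize(p[...,::-1],(800,600),interpolation=cv2.INTER_CUBIC))
    return s
def wray(tag,u,v,z):
    """u,v in the 800x600 picture"""
    m=vision.camera_model('wrist'); T=np.load(tag+'.npz')['T']
    K=np.array([[m['fx'],0,m['cx']],[0,m['fy'],m['cy']],[0,0,1.]])
    n=cv2.undistortPoints(np.array([[[(u+.5)*.64-.5,(v+.5)*.64-.5]]],float),K,np.array([m['k1'],0,0,0.])).ravel()
    r=T[:3,:3]@np.r_[n,1];o=T[:3,3]
    return (o+r*(z-o[2])/r[2])[:2].round(4)
E
python3 -c "
from h import *
s=wrist('w1');print(s['time_s'],s['position'],s['joints'])"
```

```text
0.1 [ 0.25966819 -0.56794503  0.24058165] [-8.83383167e-01  3.85449956e-01  6.74182029e-03 -4.15771390e-04
 -1.19399446e+00 -2.58584576e-01]
```

View pics/w1.png

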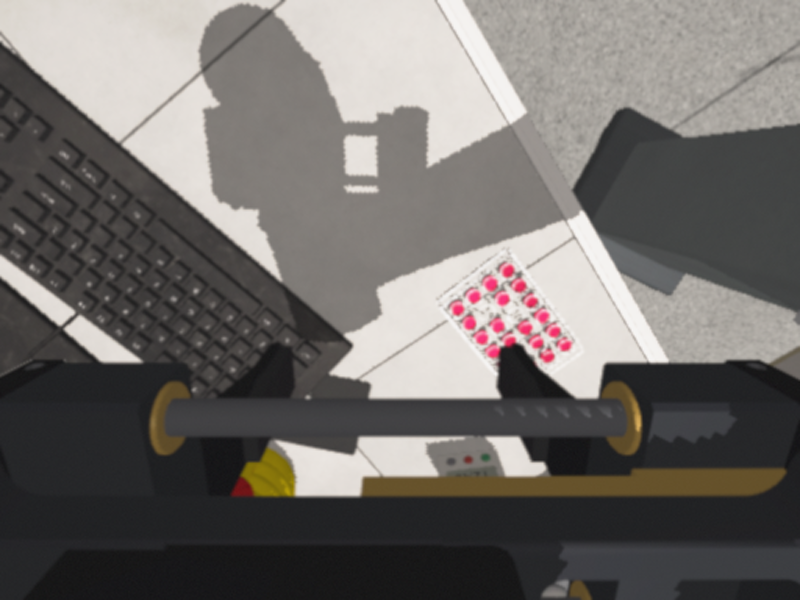

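Emit:
carry_out --series '[{"x": 0.02, "y": 0.03, "z": 0, "wx": 0, "wy": 0, "wz": 8, "grip": 1}, {"x": 0.04, "y": 0.06, "z": 0, "wx": 0, "wy": 0, "wz": 16, "grip": 1}, {"x": 0.06, "y": 0.09, "z": 0, "wx": 0, "wy": 0, "wz": 24, "grip": 1}, {"x": 0.08, "y": 0.13, "z": 0, "wx": 0, "wy": 0, "wz": 32, "grip": 1}, {"x": 0.1, "y": 0.17, "z": 0, "wx": 0, "wy": 0, "wz": 40, "grip": 1}, {"x": 0.12, "y": 0.21, "z": 0, "wx": 0, "wy": 0, "wz": 48, "grip": 1}, {"x": 0.14, "y": 0.25, "z": 0, "wx": 0, "wy": 0, "wz": 56, "grip": 1}, {"x": 0.16, "y": 0.28, "z": 0, "wx": 0, "wy": 0, "wz": 64, "grip": 1}, {"x": 0.18, "y": 0.31, "z": 0, "wx": 0, "wy": 0, "wz": 72, "grip": 1}, {"x": 0.2, "y": 0.34, "z": 0, "wx": 0, "wy": 0, "wz": 80, "grip": 1}, {"x": 0.208, "y": 0.36, "z": 0, "wx": 0, "wy": 0, "wz": 88, "grip": 1}, {"x": 0.208, "y": 0.36, "z": 0, "wx": 0, "wy": 0, "wz": 95.6, "grip": 1}]'

```text
time_s: 1.35
position: [0.4686, -0.2058, 0.2404]
ee_rot: [0.869, -0.495, -0.001, 0.001]
ft_force: [-0.9, -0.3, -0.5]
finger_gap: 0.0873
```

Emit:
carry_out --series '[{"x": 0, "y": 0, "z": 0, "wx": 0, "wy": 0, "wz": 0, "grip": 1}]'

```text
time_s: 1.45
position: [0.4687, -0.2051, 0.2402]
ee_rot: [0.869, -0.494, -0.001, 0.001]
ft_force: [0.8, -0.4, -0.5]
finger_gap: 0.0871
```

```bash
python3 -c "
from h import *
s=wrist('w2');print(s['time_s'],s['position'],s['joints'],s['ee_rot'])"
```

```text
1.45 [ 0.46872182 -0.20508328  0.24018664] [-9.44716771e-02  1.93573187e-01 -2.66769646e-01  5.96250078e-04
 -1.11262236e+00  6.31286158e-01] [ 8.69375169e-01 -4.94151362e-01 -8.79486055e-04  6.88415412e-04]
```

View pics/w2.png

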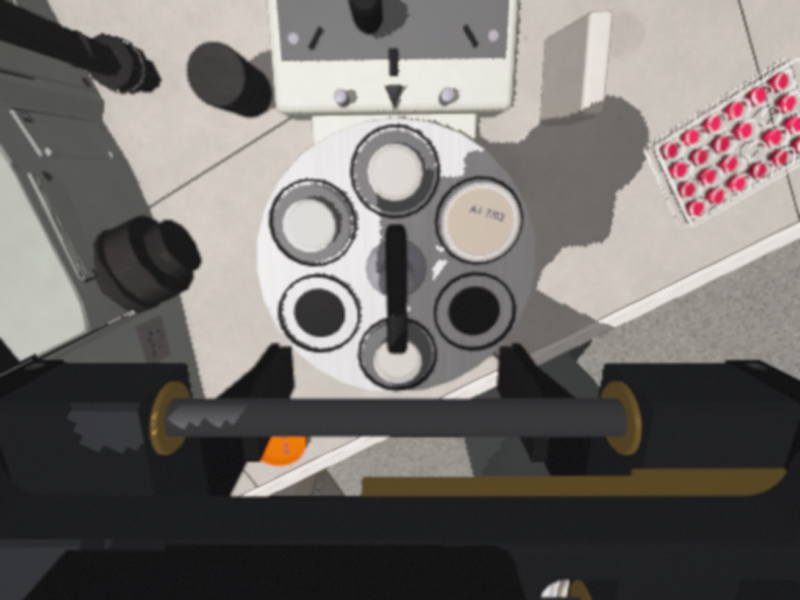

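The wrist view from above shows the bar at (396,290), the plain dish at (480,220) on the closed-rib (robot) side, the posts at (342,97) and (448,96), the middle rib at (393,62) and the knob at (367,10).

Run:
```python
from h import *
W=lambda u,v,z: wray('w2',u,v,z)
c=[]
for n,a in dict(portnest=(395,171,.056),petri=(480,219,.064),nR=(475,311,.056),nF=(397,354,.056),nL=(320,312,.056),nUL=(313,221,.056)).items():
    print(n,W(*a)); c.append(W(*a))
c=np.array(c); print('centre',c.mean(0), np.hypot(*(c-c.mean(0)).T))
bf,bn=W(397,228,.129),W(396,350,.129);print('bar',bf,bn,(bf+bn)/2,np.hypot(*(bf-bn)),np.degrees(np.arctan2(*(bn-bf)[::-1])))
print('posts',W(342,94,.07),W(448,93,.07)); print('ribs',W(317,38,.05),W(393,62,.05),W(471,36,.05)); print('knobtop',W(362,3,.109),'tip',W(395,97,.05))
z=np.load('w2.npz');d=z['d'];m=vision.camera_model('wrist')
K=np.array([[m['fx'],0,m['cx']],[0,m['fy'],m['cy']],[0,0,1.]]);v,u=np.mgrid[:384,:512]
n=cv2.undistortPoints(np.stack([u,v],-1).reshape(-1,1,2).astype(float),K,np.array([m['k1'],0,0,0.])).reshape(384,512,2)
P=np.dstack([n*d[...,None],d])@z['T'][:3,:3].T+z['T'][:3,3]
for uu,vv in((190,245),(150,245),(120,210),(60,220),(155,75),(60,40),(30,280),(230,75)):print(uu,vv,P[int(vv*.64),int(uu*.64)].round(3))
```

```text
portnest [ 0.5091 -0.2745]
petri [ 0.4358 -0.2775]
nR [ 0.3951 -0.213 ]
nF [ 0.4308 -0.1465]
nL [ 0.5052 -0.1463]
nUL [ 0.5448 -0.2097]
centre [ 0.47013333 -0.21125   ] [0.07428973 0.07461796 0.07505374 0.07576063 0.07381174 0.07468275]
bar [ 0.491  -0.2464] [ 0.4502 -0.1769] [ 0.4706  -0.21165] 0.08059088037737273 120.41507994898133
posts [ 0.5662 -0.2993] [ 0.5041 -0.3371]
ribs [ 0.6024 -0.3235] [ 0.5486 -0.3379] [ 0.5097 -0.3802]
knobtop [ 0.5721 -0.3434] tip [ 0.5356 -0.319 ]
190 245 [ 0.62  -0.144  0.058]
150 245 [ 0.633 -0.142  0.089]
120 210 [ 0.683 -0.137  0.046]
60 220 [ 0.681 -0.137  0.11 ]
155 75 [ 0.706 -0.24   0.024]
60 40 [ 0.71  -0.238  0.115]
30 280 [ 0.678 -0.095  0.122]
230 75 [ 0.637 -0.271  0.069]
```

Emit:
carry_out --series '[{"x": 0.03, "y": -0.04, "z": 0, "wx": 0, "wy": 0, "wz": 0, "grip": 1}, {"x": 0.06, "y": -0.08, "z": 0, "wx": 0, "wy": 0, "wz": 0, "grip": 1}, {"x": 0.09, "y": -0.12, "z": 0, "wx": 0, "wy": 0, "wz": 0, "grip": 1}, {"x": 0.104, "y": -0.141, "z": 0, "wx": 0, "wy": 0, "wz": 0, "grip": 1}, {"x": 0.104, "y": -0.141, "z": 0, "wx": 0, "wy": 0, "wz": 0, "grip": 1}, {"x": 0.104, "y": -0.141, "z": -0.04, "wx": 0, "wy": 0, "wz": 0, "grip": 1}, {"x": 0.104, "y": -0.141, "z": -0.08, "wx": 0, "wy": 0, "wz": 0, "grip": 1}, {"x": 0.104, "y": -0.141, "z": -0.12, "wx": 0, "wy": 0, "wz": 0, "grip": 1}, {"x": 0.104, "y": -0.141, "z": -0.145, "wx": 0, "wy": 0, "wz": 0, "grip": 1}, {"x": 0.104, "y": -0.141, "z": -0.147, "wx": 0, "wy": 0, "wz": 0, "grip": 1}]'

```text
time_s: 2.5
position: [0.5693, -0.345, 0.0889]
ee_rot: [0.868, -0.497, -0.006, 0.001]
ft_force: [-0.2, 0.0, -0.1]
finger_gap: 0.0871
```

Emit:
carry_out --newtons 10 --series '[{"x": 0, "y": 0, "z": 0, "wx": 0, "wy": 0, "wz": 0, "grip": -1}, {"x": 0, "y": 0, "z": 0, "wx": 0, "wy": 0, "wz": 0, "grip": -1}, {"x": 0, "y": 0, "z": 0, "wx": 0, "wy": 0, "wz": 0, "grip": -1}, {"x": 0, "y": 0, "z": 0, "wx": 0, "wy": 0, "wz": 0, "grip": -1}, {"x": 0, "y": 0, "z": 0, "wx": 0, "wy": 0, "wz": 0, "grip": -1}, {"x": 0, "y": 0, "z": 0, "wx": 0, "wy": 0, "wz": 0, "grip": -1}, {"x": 0, "y": 0, "z": 0, "wx": 0, "wy": 0, "wz": 0, "grip": -1}, {"x": 0, "y": 0, "z": 0, "wx": 0, "wy": 0, "wz": 0, "grip": -1}]'

```text
time_s: 3.3
position: [0.5693, -0.3449, 0.0889]
ee_rot: [0.868, -0.497, -0.006, 0.001]
ft_force: [0.5, -0.4, -0.2]
finger_gap: 0.0307
```

Emit:
carry_out --series '[{"x": 0, "y": 0, "z": 0.004, "wx": 0, "wy": 0, "wz": 0, "grip": -1}, {"x": 0, "y": 0, "z": 0.004, "wx": 0, "wy": 0, "wz": 0, "grip": -1}, {"x": 0, "y": 0, "z": 0.004, "wx": 0, "wy": 0, "wz": 0, "grip": -1}, {"x": 0, "y": 0, "z": 0.004, "wx": 0, "wy": 0, "wz": 0, "grip": -1}]'

```text
time_s: 3.7
position: [0.5696, -0.3448, 0.0933]
ee_rot: [0.868, -0.496, -0.005, 0.001]
ft_force: [1.2, 1.3, 1.3]
finger_gap: 0.0198
```

Emit:
carry_out --series '[{"x": -0.006, "y": -0.004, "z": 0, "wx": 0, "wy": 0, "wz": 0, "grip": -1}, {"x": -0.0125, "y": -0.0083, "z": 0, "wx": 0, "wy": 0, "wz": 0, "grip": -1}, {"x": -0.019, "y": -0.013, "z": 0, "wx": 0, "wy": 0, "wz": 0, "grip": -1}, {"x": -0.0248, "y": -0.0176, "z": 0, "wx": 0, "wy": 0, "wz": 0, "grip": -1}, {"x": -0.03, "y": -0.023, "z": 0, "wx": 0, "wy": 0, "wz": 0, "grip": -1}, {"x": -0.035, "y": -0.029, "z": 0, "wx": 0, "wy": 0, "wz": 0, "grip": -1}, {"x": -0.039, "y": -0.0355, "z": 0, "wx": 0, "wy": 0, "wz": 0, "grip": -1}, {"x": -0.0427, "y": -0.0424, "z": 0, "wx": 0, "wy": 0, "wz": 0, "grip": -1}, {"x": -0.0427, "y": -0.0424, "z": 0, "wx": 0, "wy": 0, "wz": 0, "grip": -1}]'

```text
time_s: 4.6
position: [0.5285, -0.3856, 0.0933]
ee_rot: [0.868, -0.497, -0.004, -0.001]
ft_force: [5.8, 11.4, 1.5]
finger_gap: 0.0194
```

Emit:
carry_out --series '[{"x": 0, "y": 0, "z": 0, "wx": 0, "wy": 0, "wz": 0, "grip": -1}, {"x": 0, "y": 0, "z": 0, "wx": 0, "wy": 0, "wz": 0, "grip": -1}, {"x": 0, "y": 0, "z": 0, "wx": 0, "wy": 0, "wz": 0, "grip": 1}, {"x": 0, "y": 0, "z": 0, "wx": 0, "wy": 0, "wz": 0, "grip": 1}, {"x": 0, "y": 0, "z": 0, "wx": 0, "wy": 0, "wz": 0, "grip": 1}, {"x": 0, "y": 0, "z": 0, "wx": 0, "wy": 0, "wz": 0, "grip": 1}, {"x": 0, "y": 0, "z": 0, "wx": 0, "wy": 0, "wz": 0, "grip": 1}, {"x": 0, "y": 0, "z": 0, "wx": 0, "wy": 0, "wz": 0, "grip": 1}, {"x": 0, "y": 0, "z": 0.04, "wx": 0, "wy": 0, "wz": 0, "grip": 1}, {"x": 0, "y": 0, "z": 0.08, "wx": 0, "wy": 0, "wz": 0, "grip": 1}, {"x": 0, "y": 0, "z": 0.12, "wx": 0, "wy": 0, "wz": 0, "grip": 1}, {"x": 0, "y": 0, "z": 0.15, "wx": 0, "wy": 0, "wz": 0, "grip": 1}]'

```text
time_s: 5.8
position: [0.5289, -0.386, 0.2465]
ee_rot: [0.868, -0.497, -0.002, -0.001]
ft_force: [-0.2, 1.5, 0.8]
finger_gap: 0.0856
```

Emit:
carry_out --series '[{"x": -0.015, "y": 0.045, "z": 0, "wx": 0, "wy": 0, "wz": 0, "grip": 1}, {"x": -0.03, "y": 0.09, "z": 0, "wx": 0, "wy": 0, "wz": 0, "grip": 1}, {"x": -0.045, "y": 0.135, "z": 0, "wx": 0, "wy": 0, "wz": 0, "grip": 1}, {"x": -0.0586, "y": 0.1745, "z": 0, "wx": 0, "wy": 0, "wz": 0, "grip": 1}, {"x": -0.0586, "y": 0.1745, "z": 0, "wx": 0, "wy": 0, "wz": 0, "grip": 1}, {"x": -0.0586, "y": 0.1745, "z": 0, "wx": 0, "wy": 0, "wz": 0, "grip": 1}]'

```text
time_s: 6.4
position: [0.4704, -0.2108, 0.2473]
ee_rot: [0.868, -0.496, -0.002, -0.001]
ft_force: [0.4, 0.1, 0.5]
finger_gap: 0.0868
```

```bash
python3 -c "
from h import *
s=wrist('w3');print(s['time_s'],s['position'],s['joints'])"
```

```text
6.4 [ 0.47036232 -0.21080193  0.24730846] [-0.10831701  0.19509649 -0.24425874 -0.0041504  -1.13344658  0.64290436]
```

View pics/w3.png

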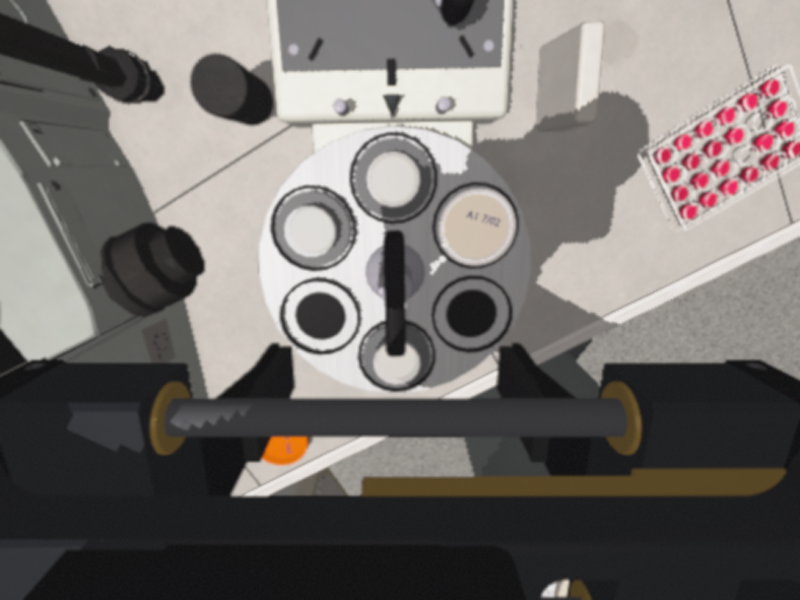

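The knob at (457,8) is now in line with the right (closed) rib, and the carousel is unmoved. Next I grip the bar.

Emit:
carry_out --newtons 40 --series '[{"x": 0, "y": 0, "z": -0.04, "wx": 0, "wy": 0, "wz": 0, "grip": 1}, {"x": 0, "y": 0, "z": -0.08, "wx": 0, "wy": 0, "wz": 0, "grip": 1}, {"x": 0, "y": 0, "z": -0.12, "wx": 0, "wy": 0, "wz": 0, "grip": 1}, {"x": 0, "y": 0, "z": -0.132, "wx": 0, "wy": 0, "wz": 0, "grip": 1}, {"x": 0, "y": 0, "z": -0.132, "wx": 0, "wy": 0, "wz": 0, "grip": -1}, {"x": 0, "y": 0, "z": -0.132, "wx": 0, "wy": 0, "wz": 0, "grip": -1}, {"x": 0, "y": 0, "z": -0.132, "wx": 0, "wy": 0, "wz": 0, "grip": -1}, {"x": 0, "y": 0, "z": -0.132, "wx": 0, "wy": 0, "wz": 0, "grip": -1}, {"x": 0, "y": 0, "z": -0.132, "wx": 0, "wy": 0, "wz": 0, "grip": -1}, {"x": 0, "y": 0, "z": -0.132, "wx": 0, "wy": 0, "wz": 0, "grip": -1}, {"x": 0, "y": 0, "z": -0.132, "wx": 0, "wy": 0, "wz": 0, "grip": -1}, {"x": 0, "y": 0, "z": -0.132, "wx": 0, "wy": 0, "wz": 0, "grip": -1}]'

```text
time_s: 7.65
position: [0.4706, -0.2115, 0.1151]
ee_rot: [0.868, -0.497, -0.002, -0.001]
ft_force: [0.5, 0.1, 0.5]
finger_gap: 0.0309
```

Emit:
carry_out --series '[{"x": 0, "y": 0, "z": 0, "wx": 0, "wy": 0, "wz": 0, "grip": -1}, {"x": 0, "y": 0, "z": 0, "wx": 0, "wy": 0, "wz": 0, "grip": -1}, {"x": 0, "y": 0, "z": 0, "wx": 0, "wy": 0, "wz": 0, "grip": -1}, {"x": 0, "y": 0, "z": 0, "wx": 0, "wy": 0, "wz": 0, "grip": -1}]'

```text
time_s: 8.05
position: [0.4717, -0.2119, 0.1172]
ee_rot: [0.868, -0.496, -0.0, -0.001]
ft_force: [-0.8, 0.6, 9.2]
finger_gap: 0.014
```

Emit:
carry_out --series '[{"x": 0, "y": 0, "z": 0, "wx": 0, "wy": 0, "wz": 2, "grip": -1}, {"x": 0, "y": 0, "z": 0, "wx": 0, "wy": 0, "wz": 5, "grip": -1}, {"x": 0, "y": 0, "z": 0, "wx": 0, "wy": 0, "wz": 8, "grip": -1}, {"x": 0, "y": 0, "z": 0, "wx": 0, "wy": 0, "wz": 11, "grip": -1}, {"x": 0, "y": 0, "z": 0, "wx": 0, "wy": 0, "wz": 14, "grip": -1}, {"x": 0, "y": 0, "z": 0, "wx": 0, "wy": 0, "wz": 17, "grip": -1}, {"x": 0, "y": 0, "z": 0, "wx": 0, "wy": 0, "wz": 20, "grip": -1}, {"x": 0, "y": 0, "z": 0, "wx": 0, "wy": 0, "wz": 23, "grip": -1}, {"x": 0, "y": 0, "z": 0, "wx": 0, "wy": 0, "wz": 26, "grip": -1}, {"x": 0, "y": 0, "z": 0, "wx": 0, "wy": 0, "wz": 28, "grip": -1}, {"x": 0, "y": 0, "z": 0, "wx": 0, "wy": 0, "wz": 30, "grip": -1}, {"x": 0, "y": 0, "z": 0, "wx": 0, "wy": 0, "wz": 30, "grip": -1}]'

```text
time_s: 9.25
position: [0.4727, -0.2109, 0.1172]
ee_rot: [0.967, -0.254, 0.0, -0.002]
ft_force: [3.2, 5.3, 0.1]
finger_gap: 0.0139
```

Emit:
carry_out --series '[{"x": 0, "y": 0, "z": 0, "wx": 0, "wy": 0, "wz": 2, "grip": -1}, {"x": 0, "y": 0, "z": 0, "wx": 0, "wy": 0, "wz": 5, "grip": -1}, {"x": 0, "y": 0, "z": 0, "wx": 0, "wy": 0, "wz": 8, "grip": -1}, {"x": 0, "y": 0, "z": 0, "wx": 0, "wy": 0, "wz": 11, "grip": -1}, {"x": 0, "y": 0, "z": 0, "wx": 0, "wy": 0, "wz": 14, "grip": -1}, {"x": 0, "y": 0, "z": 0, "wx": 0, "wy": 0, "wz": 17, "grip": -1}, {"x": 0, "y": 0, "z": 0, "wx": 0, "wy": 0, "wz": 20, "grip": -1}, {"x": 0, "y": 0, "z": 0, "wx": 0, "wy": 0, "wz": 23, "grip": -1}, {"x": 0, "y": 0, "z": 0, "wx": 0, "wy": 0, "wz": 26, "grip": -1}, {"x": 0, "y": 0, "z": 0, "wx": 0, "wy": 0, "wz": 28, "grip": -1}, {"x": 0, "y": 0, "z": 0, "wx": 0, "wy": 0, "wz": 29.8, "grip": -1}, {"x": 0, "y": 0, "z": 0, "wx": 0, "wy": 0, "wz": 29.8, "grip": -1}]'

```text
time_s: 10.45
position: [0.4731, -0.2096, 0.1172]
ee_rot: [1.0, 0.004, -0.0, -0.002]
ft_force: [0.7, 7.6, 0.9]
finger_gap: 0.0139
```

Emit:
carry_out --series '[{"x": 0, "y": 0, "z": 0, "wx": 0, "wy": 0, "wz": 0, "grip": 1}, {"x": 0, "y": 0, "z": 0, "wx": 0, "wy": 0, "wz": 0, "grip": 1}, {"x": 0, "y": 0, "z": 0, "wx": 0, "wy": 0, "wz": 0, "grip": 1}, {"x": 0, "y": 0, "z": 0, "wx": 0, "wy": 0, "wz": 0, "grip": 1}, {"x": 0, "y": 0, "z": 0, "wx": 0, "wy": 0, "wz": 0, "grip": 1}, {"x": 0, "y": 0, "z": 0, "wx": 0, "wy": 0, "wz": 0, "grip": 1}, {"x": 0, "y": 0, "z": 0, "wx": 0, "wy": 0, "wz": 0, "grip": 1}, {"x": 0, "y": 0, "z": 0, "wx": 0, "wy": 0, "wz": 0, "grip": 1}, {"x": 0, "y": 0, "z": 0.04, "wx": 0, "wy": 0, "wz": 0, "grip": 1}, {"x": 0, "y": 0, "z": 0.08, "wx": 0, "wy": 0, "wz": 0, "grip": 1}, {"x": 0, "y": 0, "z": 0.12, "wx": 0, "wy": 0, "wz": 0, "grip": 1}, {"x": 0, "y": 0, "z": 0.13, "wx": 0, "wy": 0, "wz": 0, "grip": 1}]'

```text
time_s: 11.65
position: [0.4753, -0.2103, 0.2524]
ee_rot: [1.0, 0.004, 0.004, -0.001]
ft_force: [0.8, -0.4, 0.2]
finger_gap: 0.0866
```

Emit:
carry_out --series '[{"x": -0.005, "y": 0.009, "z": 0, "wx": 0, "wy": 0, "wz": -8, "grip": 1}, {"x": -0.01, "y": 0.018, "z": 0, "wx": 0, "wy": 0, "wz": -16, "grip": 1}, {"x": -0.015, "y": 0.027, "z": 0, "wx": 0, "wy": 0, "wz": -24, "grip": 1}, {"x": -0.02, "y": 0.035, "z": 0, "wx": 0, "wy": 0, "wz": -32, "grip": 1}, {"x": -0.02, "y": 0.035, "z": 0, "wx": 0, "wy": 0, "wz": -40, "grip": 1}, {"x": -0.02, "y": 0.035, "z": 0, "wx": 0, "wy": 0, "wz": -48, "grip": 1}, {"x": -0.02, "y": 0.035, "z": 0, "wx": 0, "wy": 0, "wz": -56, "grip": 1}, {"x": -0.02, "y": 0.035, "z": 0, "wx": 0, "wy": 0, "wz": -60, "grip": 1}, {"x": -0.02, "y": 0.035, "z": 0, "wx": 0, "wy": 0, "wz": -60, "grip": 1}]'

```text
time_s: 12.55
position: [0.455, -0.1752, 0.2519]
ee_rot: [0.868, -0.496, 0.004, 0.002]
ft_force: [0.2, 0.3, 0.4]
finger_gap: 0.0873
```

```bash
python3 -c "
from h import *
s=wrist('w4');print(s['time_s'],s['position'],s['ee_rot'])"
```

```text
12.55 [ 0.45501332 -0.17516898  0.25186769] [ 0.86820167 -0.49619397  0.00388878  0.00150733]
```

View pics/w4.png

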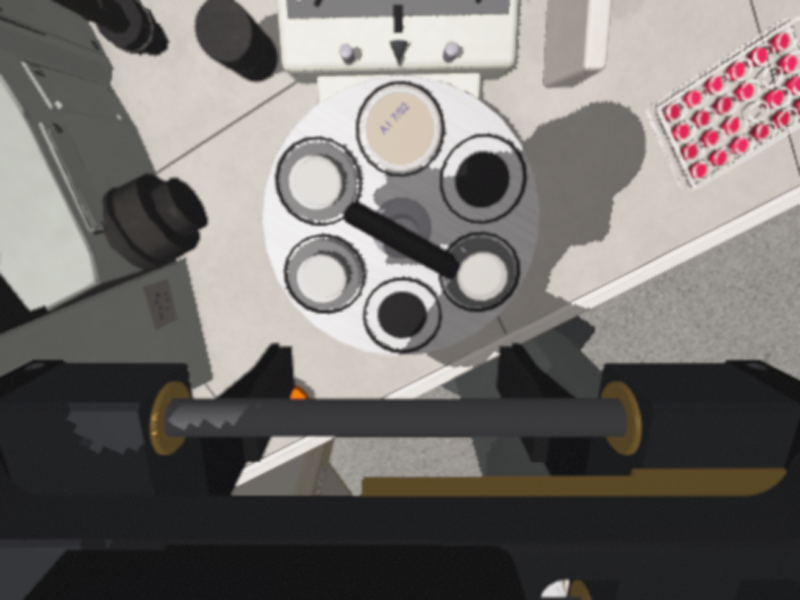

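The Petri dish is at the port, at (400,128) in line with the pointer, and all the dishes sit in their nests. Back to the knob.

Emit:
carry_out --series '[{"x": 0.015, "y": -0.043, "z": 0, "wx": 0, "wy": 0, "wz": 0, "grip": 1}, {"x": 0.03, "y": -0.086, "z": 0, "wx": 0, "wy": 0, "wz": 0, "grip": 1}, {"x": 0.045, "y": -0.129, "z": 0, "wx": 0, "wy": 0, "wz": 0, "grip": 1}, {"x": 0.06, "y": -0.172, "z": 0, "wx": 0, "wy": 0, "wz": 0, "grip": 1}, {"x": 0.0735, "y": -0.211, "z": 0, "wx": 0, "wy": 0, "wz": 0, "grip": 1}, {"x": 0.0735, "y": -0.211, "z": 0, "wx": 0, "wy": 0, "wz": 0, "grip": 1}, {"x": 0.0735, "y": -0.211, "z": -0.045, "wx": 0, "wy": 0, "wz": 0, "grip": 1}, {"x": 0.0735, "y": -0.211, "z": -0.09, "wx": 0, "wy": 0, "wz": 0, "grip": 1}, {"x": 0.0735, "y": -0.211, "z": -0.135, "wx": 0, "wy": 0, "wz": 0, "grip": 1}, {"x": 0.0735, "y": -0.211, "z": -0.157, "wx": 0, "wy": 0, "wz": 0, "grip": 1}, {"x": 0.0735, "y": -0.211, "z": -0.157, "wx": 0, "wy": 0, "wz": 0, "grip": 1}]'

```text
time_s: 13.7
position: [0.5258, -0.3843, 0.0904]
ee_rot: [0.869, -0.495, -0.001, 0.002]
ft_force: [-0.9, 0.3, 0.2]
finger_gap: 0.087
```

Emit:
carry_out --newtons 10 --series '[{"x": 0, "y": 0, "z": 0, "wx": 0, "wy": 0, "wz": 0, "grip": -1}, {"x": 0, "y": 0, "z": 0, "wx": 0, "wy": 0, "wz": 0, "grip": -1}, {"x": 0, "y": 0, "z": 0, "wx": 0, "wy": 0, "wz": 0, "grip": -1}, {"x": 0, "y": 0, "z": 0, "wx": 0, "wy": 0, "wz": 0, "grip": -1}, {"x": 0, "y": 0, "z": 0, "wx": 0, "wy": 0, "wz": 0, "grip": -1}, {"x": 0, "y": 0, "z": 0, "wx": 0, "wy": 0, "wz": 0, "grip": -1}, {"x": 0, "y": 0, "z": 0, "wx": 0, "wy": 0, "wz": 0, "grip": -1}, {"x": 0, "y": 0, "z": 0, "wx": 0, "wy": 0, "wz": 0, "grip": -1}, {"x": 0, "y": 0, "z": 0, "wx": 0, "wy": 0, "wz": 0, "grip": -1}, {"x": 0, "y": 0, "z": 0, "wx": 0, "wy": 0, "wz": 0, "grip": -1}, {"x": 0, "y": 0, "z": 0, "wx": 0, "wy": 0, "wz": 0, "grip": -1}, {"x": 0, "y": 0, "z": 0, "wx": 0, "wy": 0, "wz": 0, "grip": -1}]'

```text
time_s: 14.9
position: [0.5273, -0.3834, 0.0903]
ee_rot: [0.869, -0.495, 0.0, 0.001]
ft_force: [3.8, 4.0, -0.4]
finger_gap: 0.0194
```

Run:
```python
from h import *
W=lambda u,v,z: wray('w4',u,v,z)
a,b=W(352,208,.129),W(452,268,.129); print('bar',(a+b)/2,np.degrees(np.arctan2(*(b-a)[::-1])), 'petri',W(400,127,.064),'port', [.47+.075*.5045,-.2115-.075*.8634])
print(arm.observe()['position'])
```

```text
bar [ 0.4704 -0.2122] 179.69442540654143 petri [ 0.5091 -0.2747] port [0.5078374999999999, -0.276255]
[ 0.52733056 -0.38344011  0.09029795]
```

Emit:
carry_out --series '[{"x": 0.0025, "y": 0.005, "z": 0.002, "wx": 0, "wy": 0, "wz": 0, "grip": -1}, {"x": 0.0054, "y": 0.0098, "z": 0.002, "wx": 0, "wy": 0, "wz": 0, "grip": -1}, {"x": 0.0087, "y": 0.0145, "z": 0.002, "wx": 0, "wy": 0, "wz": 0, "grip": -1}, {"x": 0.0122, "y": 0.0188, "z": 0.002, "wx": 0, "wy": 0, "wz": 0, "grip": -1}, {"x": 0.016, "y": 0.0229, "z": 0.002, "wx": 0, "wy": 0, "wz": 0, "grip": -1}, {"x": 0.0203, "y": 0.0266, "z": 0.002, "wx": 0, "wy": 0, "wz": 0, "grip": -1}, {"x": 0.0248, "y": 0.03, "z": 0.002, "wx": 0, "wy": 0, "wz": 0, "grip": -1}, {"x": 0.0294, "y": 0.0331, "z": 0.002, "wx": 0, "wy": 0, "wz": 0, "grip": -1}, {"x": 0.0294, "y": 0.0331, "z": 0.002, "wx": 0, "wy": 0, "wz": 0, "grip": -1}, {"x": 0.0294, "y": 0.0331, "z": 0.002, "wx": 0, "wy": 0, "wz": 0, "grip": -1}]'

```text
time_s: 15.9
position: [0.5559, -0.3485, 0.0916]
ee_rot: [0.869, -0.495, -0.002, 0.0]
ft_force: [-3.4, 5.2, -5.0]
finger_gap: 0.0197
```

Emit:
carry_out --series '[{"x": 0, "y": 0, "z": 0, "wx": 0, "wy": 0, "wz": 0, "grip": 1}, {"x": 0, "y": 0, "z": 0, "wx": 0, "wy": 0, "wz": 0, "grip": 1}, {"x": 0, "y": 0, "z": 0, "wx": 0, "wy": 0, "wz": 0, "grip": 1}, {"x": 0, "y": 0, "z": 0, "wx": 0, "wy": 0, "wz": 0, "grip": 1}, {"x": 0, "y": 0, "z": 0, "wx": 0, "wy": 0, "wz": 0, "grip": 1}, {"x": 0, "y": 0, "z": 0, "wx": 0, "wy": 0, "wz": 0, "grip": 1}, {"x": 0, "y": 0, "z": 0.04, "wx": 0, "wy": 0, "wz": 0, "grip": 1}, {"x": 0, "y": 0, "z": 0.08, "wx": 0, "wy": 0, "wz": 0, "grip": 1}, {"x": 0, "y": 0, "z": 0.12, "wx": 0, "wy": 0, "wz": 0, "grip": 1}, {"x": -0.015, "y": 0.03, "z": 0.16, "wx": 0, "wy": 0, "wz": 0, "grip": 1}, {"x": -0.035, "y": 0.06, "z": 0.16, "wx": 0, "wy": 0, "wz": 0, "grip": 1}, {"x": -0.035, "y": 0.06, "z": 0.16, "wx": 0, "wy": 0, "wz": 0, "grip": 1}]'

```text
time_s: 17.1
position: [0.5193, -0.2861, 0.254]
ee_rot: [0.869, -0.494, -0.001, -0.001]
ft_force: [-0.2, -0.3, -0.2]
finger_gap: 0.0867
```

```bash
python3 -c "
from h import *
s=wrist('w5');print(s['time_s'],s['position'],s['ee_rot'])"
```

```text
17.1 [ 0.5192815  -0.28614707  0.25395039] [ 8.69431193e-01 -4.94053478e-01 -5.04292839e-04 -5.53860347e-04]
```

View pics/w5.png

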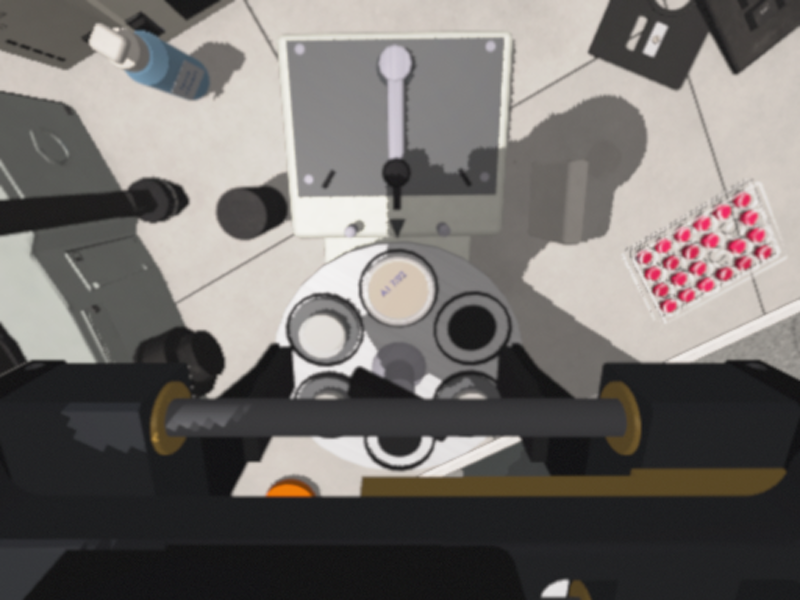

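The lever runs from its boss at (396,62) through the knob at (396,172) to the middle rib at (397,198), so it is in line. The dish is at the port at (397,288), and the can and timer are standing in place.

```bash
python3 -c "
from h import *
print(wray('w5',396,62,.06),wray('w5',396,170,.109),wray('w5',397,198,.05),wray('w5',397,288,.064))
print(job.hand_in())"
```

```text
[ 0.5981 -0.4204] [ 0.5596 -0.356 ] [ 0.5479 -0.338 ] [ 0.5109 -0.2762]
the job is handed in; nothing more can be done
None
```

The job is handed in at about 17 s of the 61 s allowed; the hand-in gives no verdict. I closed the shutter lever to its stop, turned the carousel one station anticlockwise by its bar, and set the lever to half open.

- **Lever closed:** I felt about 13 N against the end stop, and the picture showed the knob in line with the first rib before I turned the carousel.
- **Carousel:** the bar measured about 59.3° of turn (a station is 60°).
- **Petri dish:** it measured 2 to 3 mm from the port in the two last views, against the 12 mm allowed.
- **Lever half open:** pivot, knob and middle rib lie on one line in the last picture, which I put at 0.60 to 0.62 rad.
- **Other things:** in the pictures I saw the dishes in their nests, the can and timer standing where they were, and the orange look-alike untouched. I did not measure these. In the last view, the gripper hides parts of the nests nearest it. The arm ended clear of everything.

Two things went wrong along the way, without consequence. The first move call was refused because some keys were missing, and after several moves the arm stood 2 to 4 mm off its target. No check failed or disagreed.

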